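# Clear the toppled roller off the revolving stand

### The arm

A 7-joint arm with a two-finger parallel gripper is mounted at the origin on the work surface. World frame = base frame: x ahead of the robot, y to its left, z up, the work surface at z = 0. Lengths are in m, angles in rad, forces in N, time in s.
With the tool pointing down it reaches from about 0.4 to 0.85 m from the base axis. Payload 10.4 kg.
Tool frame: the origin (TCP) lies at the very end of the fingers, on their centre line; the grasp point (between the pads) lies 19 mm behind it; z points along the fingers, x is the direction in which the jaws open and shut, and the axes are right-handed (so a half turn about z gives the same grasp; the last joint's range is limited). The gripper opens to 87 mm and grips with 3 to 60 N. Pads are 19 mm wide; open, the fingers measure 117 mm over their backs; the gripper's body (75 mm by 190 mm) begins 51 mm behind the grasp point.
Start: joints at [1.295, 0.332, -0.065, 1.46, 0.022, 1.35, -0.088], TCP at [0.156, -0.605, 0.223] pointing down, gripper open.
Joint ranges: [-2.6, 2.6], [-0.5, 2.12], [-1.47, 1.34], [0.16, 2.42], [-1.27, 4.41], [0.06, 2.06], [-2.6, 2.6]. Speed limits (rad/s): [2.22, 2.22, 2.79, 2.79, 3.14, 3.14, 3.14].

### API

Orientations are given as a unit quaternion [x, y, z, w].
In Python, from bench import r gives the robot as it stands. The module is installed in compiled form; this text tells all that it offers.
- The arm moves only by the tool carry_out, never from a script. Its argument "commands" is a list that holds one entry, the list of rows, each a list of 7 numbers: the closure in counts, from 0 (fully open) to 255 (shut), then the shift along the tool's x, y, z in units of 25 mm (1.0 is 25 mm), then the turn, a rotation vector about the tool's x, y, z in units of 5 degrees (1.0 is 5 degrees). A call has 1 to 12 rows; each row is the pose to reach, as a shift and turn from the pose measured when the call began, along the tool's axes at that moment; what a row does not reach only later rows make up. A row lasts 1/8 s, in which the tool goes at most 62.5 mm and 10.7 degrees, less where a joint would pass 70% of its speed; a pose out of reach is approached as far as the arm can. A call with a gripper value outside its range is refused whole. The fingers move at their own pace and stop on an object; "grip_force" is the grip in N (left out, the last holds). Time passes only in rows, so rows that repeat a pose let the fingers close. It gives the time, the measured TCP pose, the force and the opening at its end, in the units of the state.
- r.read_state(): the state, without advancing time (a new reading comes with each control period).
- r.camera(name): name is "scene" or "side" or "wrist"; returns the picture (420x560x3 uint8, blue, green, red); there is no depth.
- r.camera_info(name): a dict with "fx", "fy", "cx", "cy" (pixels), "k1" (the pictures are not rectified: a ray, as slopes to the right and down, at radius r is drawn at 1 + k1 r^2 times it, then the intrinsics apply), "origin" and "rotation" of the camera in the world. Camera axes: x right, y down, z forward; pixel columns grow to the right and rows downward; lengths in m; the calibration is good to about 2 mm. A picture is of the moment at which its call begins: read the wrist's pose just before it. camera_info takes no time and is no camera call; for the wrist camera it gives the pose at the moment of the call.
- r.close_job(): hands the job in, once; it reports no verdict.
The state is a dict: "time": time; "joint_positions": joint angles; "joint_vel": joint speeds; "joint_torque": joint torques, N m; "ee_pos": TCP position; "eef_rot": TCP orientation; "ft_force": force on the tool from outside, world axes, zero at the start; "torque": the same for the moment, N m; "width": finger opening in m.
Only numpy, scipy, OpenCV 4.12 (cv2) and the standard library are available. Lean on these libraries where they do the work, as an engineer would, in place of code of your own. Each camera call takes 0.05 s, during which the arm holds its last target.

### The job

One pressure roller has toppled over on the free-turning stand. Lift it off without knocking over the rollers that stand beside it, set it down gently (not dropped) in the open drawer of the little parts cabinet, then push the drawer fully shut. Leave the other things on the bench where they are.

Things in the scene. Friction and masses are not known exactly. Their poses are not given: they have to be found in the camera images.
- tipped: the toppled pressure roller, lying on its side on the platter, about 80 g: square steel foot 28 x 28 x 6 mm, 10 mm steel stem, black rubber roller 28 mm diameter. Origin: midway along its 46 mm length, on the underside as it lies. x runs along it: foot -23 to -17 mm, bare stem to -5, rubber -5 to +19, small hub to +23; y across (28 mm); z up
- tipped_mid (a point): the middle of the toppled roller, on its centre line, 14 mm above tipped's origin
- platter_top (a point): centre of the upper face of the revolving stand's platter: a round plain aluminium disc, 220 mm diameter, 10 mm thick, upper face 30 mm above the table, that turns freely about its vertical axis on a small fixed foot
- roller0: one of three pressure rollers that stand upright on the platter, the same part as the toppled one: square foot 28 x 28 mm below, 28 mm rubber roller above, 46 mm tall; origin: centre of the underside of its foot, z up
- roller1: one of three pressure rollers that stand upright on the platter, the same part as the toppled one: square foot 28 x 28 mm below, 28 mm rubber roller above, 46 mm tall; origin: centre of the underside of its foot, z up
- roller2: one of three pressure rollers that stand upright on the platter, the same part as the toppled one: square foot 28 x 28 mm below, 28 mm rubber roller above, 46 mm tall; origin: centre of the underside of its foot, z up
- cabinet_drawer0 (a joint): how far the drawer is open, m: 0 = fully shut, larger = pulled out towards the robot; 0.110 to 0.140 at the start, end stop at 0.150. It slides stiffly, about 1 N, and stays where it is left
- drawer_well (a point): point on the drawer's inner floor, 22 mm above the table, 50 mm behind the inside of its front, midway across; moves with the drawer. x points into the cabinet (the way it shuts), y left of that, z up. Inside: x -50 to +125 mm, y -69 to +69 mm from here, side walls 46 mm high; front 21 mm thick, its top 56 mm above this floor
- cabinet_drawer0_handle (a point): middle of the drawer's steel bar handle: an 11 mm round bar, 90 mm long across the drawer, 35 mm in front of the front panel, 52 mm above the table; same axes as drawer_well
- cabinet: low grey metal small-parts cabinet with one drawer, 220 mm deep (x), 180 mm wide (y), 90 mm tall, fixed to the table; origin: centre of its underside; x points from its front to its back
- canister: tinned screw-top canister, 82 mm diameter, 80 mm tall; origin: centre of its underside
- eject_button: grey plastic eject button cap, about 41 x 18 x 10 mm, loose on the table; origin on its underside
- leaf_bracket: small steel leaf spring bracket, 50 x 18 x 26 mm; origin: centre of its underside
- end_cheek: walnut deck end cheek, a board 260 x 100 x 18 mm lying flat; origin: centre of its underside
- cassette: tape cassette lying flat, 64 x 100 x 12 mm; origin: centre of its underside
- screwdriver: screwdriver lying on the table, 160 mm long along its x; origin on its underside
- cleaner_jar: brown glass jar with white cap, 50 mm diameter, 75 mm tall; origin: centre of its underside
Not all that is in view belongs to the job. What is shaped like the tipped but red or yellow is not meant.

How it is judged:
On the way, in this order (a step that is already met when the one before it is completed fails the run):
1. the toppled roller is lifted clear of the platter (its middle more than 75 mm above the table) (height (world z) of tipped_mid above 0.075 m and contact force between tipped and platter below 0.01 N), for 0.1 s.
2. the roller lies released in the drawer while the drawer is still open by more than 60 mm (x of tipped_mid in the frame of drawer_well between -0.05 and 0.125 m and y of tipped_mid in the frame of drawer_well between -0.069 and 0.069 m and z of tipped_mid in the frame of drawer_well between 0 and 0.035 m and contact force between tipped and the fingers below 0.05 N and value of joint cabinet_drawer0 above 0.06 m), for 0.1 s.
At the end, for the whole second after the job is handed in: The toppled roller lies at rest and released inside the drawer, the drawer is shut to within 5 mm, and the three other rollers stand upright (within 0.2 rad) and at rest on the platter (moving slower than 50 mm/s) (x of tipped_mid in the frame of drawer_well between -0.05 and 0.125 m and y of tipped_mid in the frame of drawer_well between -0.069 and 0.069 m and z of tipped_mid in the frame of drawer_well between 0 and 0.035 m and contact force between tipped and the fingers below 0.05 N and linear speed of tipped below 0.03 m/s and value of joint cabinet_drawer0 below 0.005 m and angle between each of roller0, roller1, roller2's own z axis and vertical below 0.2 rad and horizontal distance between each of roller0, roller1, roller2 and platter_top below 0.11 m and height (world z) of roller0 between 0.024 and 0.038 m and linear speed of each of roller0, roller1, roller2 below 0.05 m/s and height (world z) of roller1 between 0.024 and 0.038 m and height (world z) of roller2 between 0.024 and 0.038 m); the robot touches nothing.
It fails at once if a standing roller is knocked over (tilted by more than 0.5 rad) (angle between any of roller0, roller1, roller2's own z axis and vertical above 0.5 rad).
It fails at once if the toppled roller is dropped or thrown (faster than 0.7 m/s, about a 25 mm fall, out of the fingers) (linear speed of tipped above 0.7 m/s and contact force between tipped and the fingers below 0.01 N).
It fails at once if another thing on the bench is moved by more than 30 mm (distance of any of canister, eject_button, leaf_bracket, end_cheek, cassette, screwdriver, cleaner_jar from where it was at the start of the episode above 0.03 m).
It also fails if it takes over 56 s, if anything falls off the work surface, if the arm or the gripper's body presses on something with over 40 N, if the wrist force passes 120 N, or if a joint passes its speed limit or range.

## Working session

There is one attempt and no reset: what is moved stays moved. The work goes in short steps, Python scripts to look and compute and a tool call to move; the robot and the scene stay as the last step left them, time stands still between calls to the robot, and variables do not carry over. Pictures are saved under pics/ and viewed, and the job is handed in when it is done.

Besides the shell and the picture viewer there is one more tool, called after "Call:" as name([rows], argument=value, ...), one row to a line, values as JSON. carry_out: Moves the arm, as the interface text tells. Its arguments: {"type":"object","properties":{"commands":{"type":"array"},"grip_force":{"type":"number"}},"required":["commands"]}

```bash
mkdir -p pics
python3 - <<'E'
from bench import r
import cv2
s=r.read_state()
print({k:(s[k] if not hasattr(s[k],'round') else s[k]) for k in s})
for n in ["scene","side","wrist"]:
    i=r.camera_info(n); print(n,i)
    cv2.imwrite(f"pics/{n}0.png",r.camera(n))
E
```

```text
{'time': 0.0, 'joint_positions': array([ 1.29535698,  0.33287952, -0.0646903 ,  1.460935  ,  0.0216012 ,
        1.34989238, -0.0884998 ]), 'joint_vel': array([ 2.35195296e-04, -2.70054606e-04, -5.21116059e-05, -1.09413503e-03,
        1.20385330e-03,  1.54505792e-03, -7.78680310e-04]), 'joint_torque': array([-1.21675974e-03, -6.23253679e+01,  2.41070084e-02, -3.89884830e+01,
       -6.15785806e-02,  3.99017881e-02,  1.38790333e-04]), 'ee_pos': array([ 0.15623895, -0.60476101,  0.22175215]), 'eef_rot': array([ 7.90621644e-01, -6.12304591e-01, -5.81489137e-04, -4.06331132e-04]), 'ft_force': array([0.90980385, 0.38017166, 0.33876779]), 'torque': array([-0.00876615, -0.01500218, -0.02065048]), 'width': 0.08679624391723854}
scene {'fx': 379.1955187569544, 'fy': 379.1955187569544, 'cx': 285.16336079760634, 'cy': 207.06076103627748, 'k1': -0.03957521069017153, 'origin': array([ 0.98301681, -0.34846341,  1.02253983]), 'rotation': array([ 0.88031134,  0.39738183, -0.10852902, -0.23528937])}
side {'fx': 479.4344243570489, 'fy': 479.4344243570489, 'cx': 285.33402403405506, 'cy': 207.73683724923896, 'k1': -0.07967404492453316, 'origin': array([-0.09181213,  0.65009782,  0.77319971]), 'rotation': array([-0.35072066,  0.82311901, -0.41132269,  0.1740223 ])}
wrist {'fx': 321.5572290356988, 'fy': 321.5572290356988, 'cx': 281.7527234284494, 'cy': 210.45787489586166, 'k1': -0.039534867739439455, 'origin': array([ 0.23738546, -0.58454858,  0.38304072]), 'rotation': array([ 0.7813432 , -0.60504183, -0.0947478 ,  0.12020833])}
```

View pics/scene0.png

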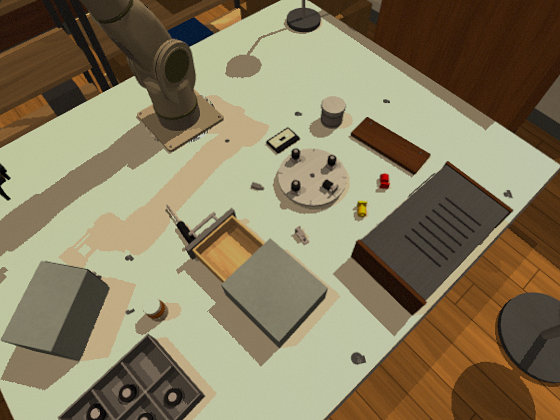

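View pics/side0.png

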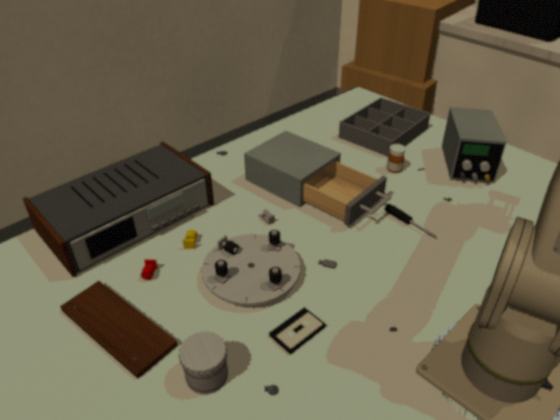

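View pics/wrist0.png

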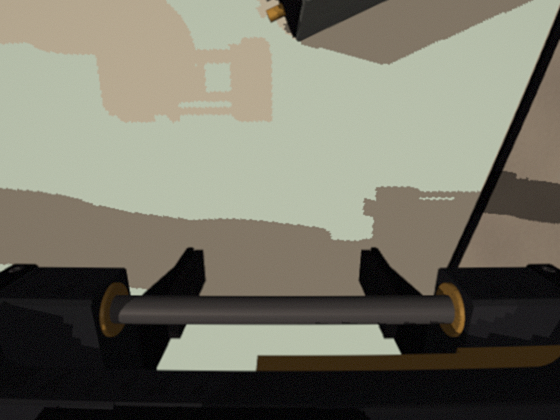

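```bash
cat > h.py <<'E'
import numpy as np, cv2
from scipy.spatial.transform import Rotation as R
from bench import r
def ray(i,uv):
    K=np.array([[i['fx'],0,i['cx']],[0,i['fy'],i['cy']],[0,0,1]])
    p=cv2.undistortPoints(np.array([[uv]],float),K,np.array([i['k1'],0,0,0,0]))[0,0]
    d=R.from_quat(i['rotation']).apply([p[0],p[1],1]); return np.array(i['origin']),d/np.linalg.norm(d)
def plane(i,uv,z):
    o,d=ray(i,uv); return o+d*(z-o[2])/d[2]
def proj(i,P):
    q=R.from_quat(i['rotation']).inv().apply(np.array(P)-i['origin']); x,y=q[:2]/q[2]
    f=1+i['k1']*(x*x+y*y); return np.array([i['cx']+i['fx']*x*f,i['cy']+i['fy']*y*f])
def tri(i1,a,i2,b):
    o1,d1=ray(i1,a);o2,d2=ray(i2,b)
    t=np.linalg.lstsq(np.array([d1,-d2]).T,o2-o1,rcond=None)[0]
    p,q=o1+t[0]*d1,o2+t[1]*d2
    return (p+q)/2,np.linalg.norm(p-q)
E
python3 - <<'E'
from h import *
a=cv2.imread('pics/scene0.png');b=cv2.imread('pics/side0.png')
cv2.imwrite('pics/c1.png',cv2.resize(a[130:230,260:400],None,fx=5.5,fy=5.5,interpolation=cv2.INTER_CUBIC))
cv2.imwrite('pics/c2.png',cv2.resize(b[200:310,180:320],None,fx=5,fy=5,interpolation=cv2.INTER_CUBIC))
cv2.imwrite('pics/c3.png',cv2.resize(a[190:350,150:340],None,fx=3.7,fy=3.7,interpolation=cv2.INTER_CUBIC))
cv2.imwrite('pics/c4.png',cv2.resize(b[120:240,230:450],None,fx=3.6,fy=3.6,interpolation=cv2.INTER_CUBIC))
i,j=r.camera_info('scene'),r.camera_info('side')
print(plane(i,(312,178),.03),plane(j,(251,266),.03))
E
```

```text
[0.52606645 0.16136195 0.03      ] [0.51668662 0.16831145 0.03      ]
```

View pics/c1.png

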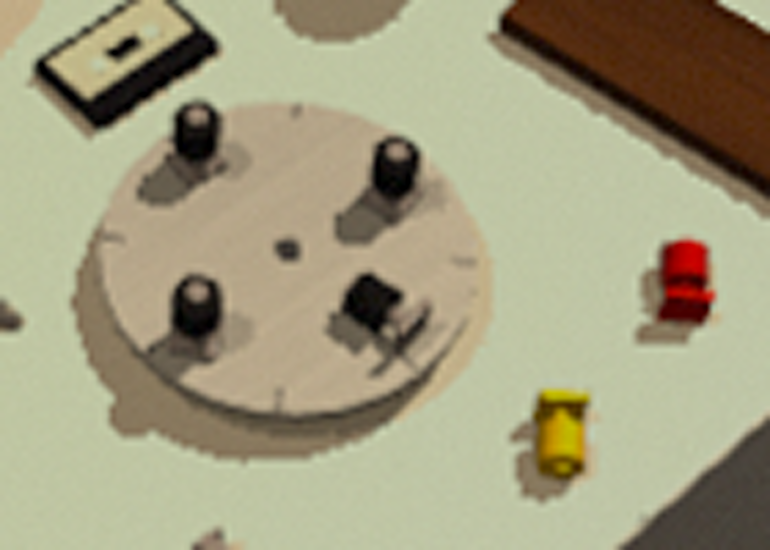

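View pics/c2.png

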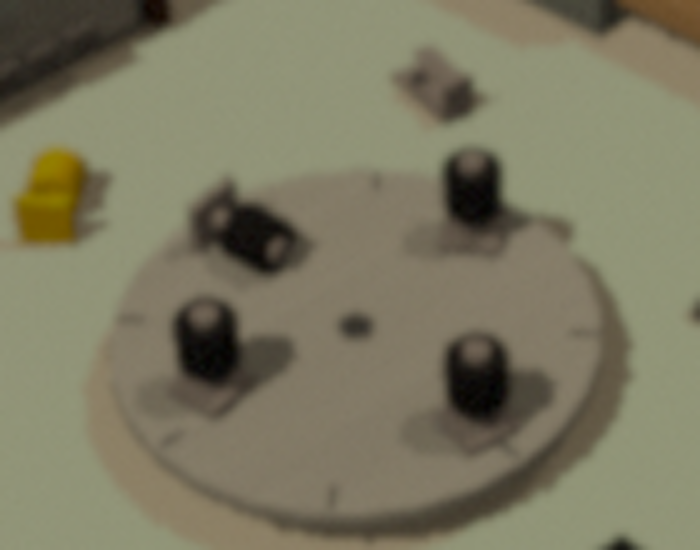

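View pics/c3.png

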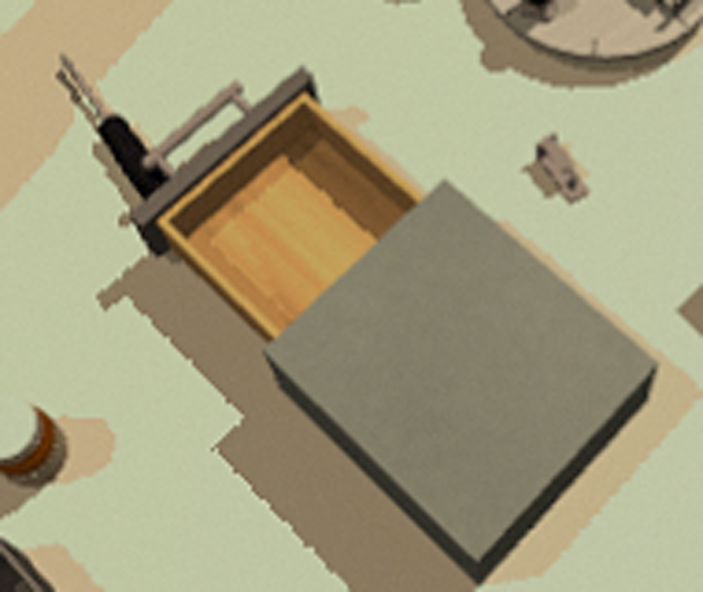

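View pics/c4.png

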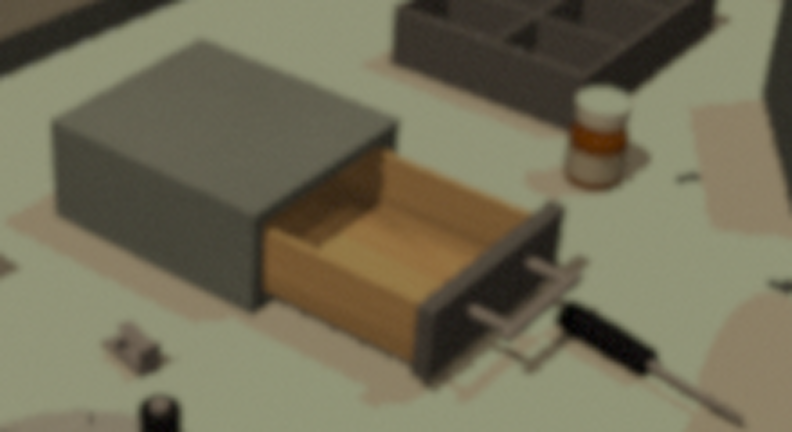

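Run:
```python
from h import *
np.set_printoptions(precision=4,suppress=True)
i,j=r.camera_info('scene'),r.camera_info('side')
c1=lambda x,y:(260+x/5.5-.4,130+y/5.5-.4)
c2=lambda x,y:(180+x/5-.4,200+y/5-.4)
c3=lambda x,y:(150+x/3.7-.4,190+y/3.7-.4)
c4=lambda x,y:(230+x/3.6-.4,120+y/3.6-.4)
print('platter',plane(i,c1(288,249),.03),plane(j,c2(355,326),.03))
print('tip rubber',plane(i,c1(372,302),.044),plane(j,c2(258,236),.044), tri(i,c1(372,302),j,c2(258,236)))
print('hub',plane(j,c2(287,248),.044)); print('foot',plane(j,c2(213,217),.044),plane(i,c1(405,337),.044))
for a,b in [((197,115),(477,348)),((398,150),(207,314)),((199,288),(473,162))]:
    print('roller top',plane(i,c1(*a),.076),plane(j,c2(*b),.076))
print('cab', [plane(i,c3(*p),.09) for p in ((447,181),(268,352),(657,368),(478,572))])
print('cab2',[plane(j,c4(*p),.09) for p in ((258,215),(398,122),(53,122),(200,40))])
print('handle',[tri(i,c3(*p),j,c4(*q)) for p,q in (((150,160),(583,263)),((236,90),(508,331)))])
print('front top',[tri(i,c3(*p),j,c4(*q)) for p,q in (((305,70),(425,300)),((138,215),(553,208)))])
```

```text
platter [0.5172 0.1695 0.03  ] [0.5202 0.1665 0.03  ]
tip rubber [0.5813 0.1727 0.044 ] [0.5843 0.1691 0.044 ] (array([0.5822, 0.171 , 0.0466]), np.float64(0.0007449575323486198))
hub [0.5688 0.1647 0.044 ]
foot [0.609  0.1758 0.044 ] [0.6101 0.1701 0.044 ]
roller top [0.4362 0.1707 0.076 ] [0.4375 0.1684 0.076 ]
roller top [0.5305 0.2394 0.076 ] [0.5309 0.2368 0.076 ]
roller top [0.5255 0.0914 0.076 ] [0.5267 0.0879 0.076 ]
cab [array([ 0.6232, -0.0902,  0.09  ]), array([ 0.6408, -0.2667,  0.09  ]), array([ 0.826 , -0.0738,  0.09  ]), array([ 0.8464, -0.2534,  0.09  ])]
cab2 [array([ 0.6211, -0.0949,  0.09  ]), array([ 0.6377, -0.2668,  0.09  ]), array([ 0.8228, -0.0729,  0.09  ]), array([ 0.8413, -0.249 ,  0.09  ])]
handle [(array([ 0.446 , -0.2441,  0.0635]), np.float64(0.008406258018842138)), (array([ 0.4383, -0.1547,  0.0548]), np.float64(0.0009736932271045877))]
front top [(array([ 0.4766, -0.1095,  0.084 ]), np.float64(0.0008610210862492491)), (array([ 0.4903, -0.2742,  0.0774]), np.float64(0.0030747412635264712))]
```

The three black rollers at scene ≈(295,152), (331,158), (296,185) stand upright. The red (384,181) and yellow (362,208) ones are off the platter. The toppled one is the black roller at (330,187), with its foot to the right and below; the crop confirms it.

```bash
cat >> h.py <<'E'
np.set_printoptions(precision=3,suppress=True)
def to(pos,jawyaw=None):
    "shift/turn in move units from current pose; jawyaw deg = direction of tool x (mod 180), tool straight down"
    s=r.read_state(); R0=R.from_quat(s['eef_rot']); p=s['ee_pos']
    x=R0.apply([1,0,0]); cur=np.degrees(np.arctan2(x[1],x[0]))
    sh=R0.inv().apply(np.array(pos)-p)/.025
    if jawyaw is None: jawyaw=cur
    d=(jawyaw-cur+90)%180-90; a=np.radians(cur+d)
    X=np.array([np.cos(a),np.sin(a),0]);Z=np.array([0,0,-1.]);Rt=R.from_matrix(np.array([X,np.cross(Z,X),Z]).T)
    rv=np.degrees((R0.inv()*Rt).as_rotvec())/5
    print('t',s['time'],'tcp',p,'jawyaw',cur,'w',s['width'],'F',s['ft_force'],'\n shift',sh,'turn',rv, 'q',s['joint_positions'])
E
python3 - <<'E'
from h import *
i=r.camera_info('scene');j=r.camera_info('side')
print([plane(i,p,.12) for p in ((47,262),(108,275),(80,358),(6,318))],[plane(j,p,.12) for p in ((450,110),(495,110),(503,148))])
to([.156,-.605,.32]); to([.40,-.20,.32]); to([.50,.172,.25],-82)
E
```

```text
[array([ 0.304, -0.576,  0.12 ]), array([ 0.442, -0.472,  0.12 ]), array([ 0.577, -0.618,  0.12 ]), array([ 0.375, -0.715,  0.12 ])] [array([ 0.544, -0.688,  0.12 ]), array([ 0.444, -0.799,  0.12 ]), array([ 0.313, -0.583,  0.12 ])]
t 0.15 tcp [ 0.156 -0.605  0.222] jawyaw -75.51524733428406 w 0.08718227159417641 F [ 0.652 -0.818  0.145] 
 shift [-0.001  0.011 -3.922] turn [0.001 0.012 0.   ] q [ 1.295  0.333 -0.065  1.461  0.022  1.35  -0.088]
t 0.15 tcp [ 0.156 -0.605  0.222] jawyaw -75.51524733428406 w 0.08718227159417641 F [ 0.652 -0.818  0.145] 
 shift [-13.245 -13.491  -3.908] turn [0.001 0.012 0.   ] q [ 1.295  0.333 -0.065  1.461  0.022  1.35  -0.088]
t 0.15 tcp [ 0.156 -0.605  0.222] jawyaw -75.51524733428406 w 0.08718227159417641 F [ 0.652 -0.818  0.145] 
 shift [-26.649 -21.086  -1.095] turn [0.001 0.012 1.297] q [ 1.295  0.333 -0.065  1.461  0.022  1.35  -0.088]
```

Call:
carry_out([
  [[0, -2, -2, -4, 0, 0, 0], [0, -4, -4, -4, 0, 0, 0], [0, -6, -6, -4, 0, 0, 0], [0, -8, -8, -4, 0, 0, 0], [0, -10, -10.5, -4, 0, 0, 0], [0, -12, -12.5, -4, 0, 0, 0.3], [0, -14, -14, -4, 0, 0, 0.6], [0, -16, -15, -3.5, 0, 0, 0.9], [0, -18, -16, -3, 0, 0, 1.3], [0, -20, -17.5, -2, 0, 0, 1.3], [0, -22, -19, -2, 0, 0, 1.3], [0, -24, -20, -2, 0, 0, 1.3]],
])

```text
time: 1.65
ee_pos: [0.4688, 0.0336, 0.2782]
eef_rot: [0.754, -0.656, -0.0, -0.0]
ft_force: [1.4, -1.1, -0.0]
width: 0.0869
```

Run:
```python
from h import *
to([.50,.172,.25],-82)
```

```text
t 1.65 tcp [0.469 0.034 0.278] jawyaw -82.05407504488333 w 0.08693548771602712 F [ 1.433 -1.084 -0.014] 
 shift [-5.311 -2.003  1.13 ] turn [ 0.003  0.008 -0.011] q [ 0.645  0.    -0.8    1.728 -0.001  1.414 -1.586]
```

Call:
carry_out([
  [[0, -2, -1, 0.5, 0, 0, 0], [0, -4, -1.6, 1, 0, 0, 0], [0, -5.3, -2, 1.1, 0, 0, 0], [0, -5.3, -2, 1.1, 0, 0, 0], [0, -5.3, -2, 1.1, 0, 0, 0]],
])

```text
time: 2.28
ee_pos: [0.5, 0.1709, 0.2506]
eef_rot: [0.754, -0.657, -0.0, 0.0]
ft_force: [1.0, -0.6, -0.2]
width: 0.0868
```

Run:
```python
from h import *
import json
to([.50,.172,.25],-82)
i=r.camera_info('wrist'); im=r.camera('wrist'); cv2.imwrite('pics/w1.png',im)
json.dump({k:(v.tolist() if hasattr(v,'tolist') else v) for k,v in i.items()},open('w1.json','w'))
print(proj(i,[.589,.172,.044]))
```

```text
t 2.275 tcp [0.5   0.171 0.251] jawyaw -82.0824433699691 w 0.08683821240245536 F [ 0.996 -0.579 -0.181] 
 shift [-0.043 -0.007  0.022] turn [ 0.008  0.003 -0.016] q [ 0.41   0.208 -0.931  1.635  0.169  1.385 -1.974]
[292.069 104.234]
```

View pics/w1.png

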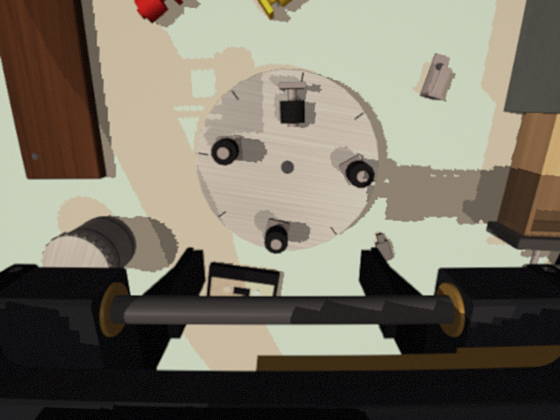

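Run:
```python
from h import *
im=cv2.imread('pics/w1.png'); cv2.imwrite('pics/w1c.png',cv2.resize(im[70:135,250:335],None,fx=9,fy=9,interpolation=cv2.INTER_CUBIC))
```

```text
(no output)
```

View pics/w1c.png

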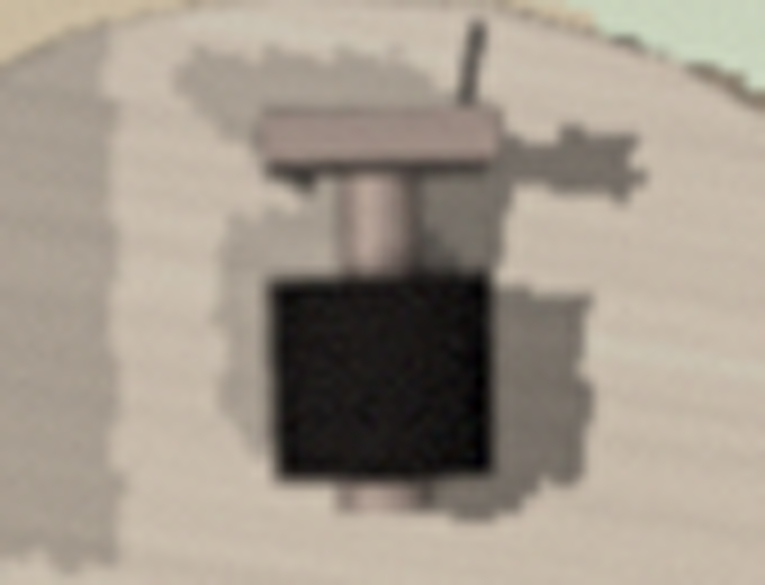

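Run:
```python
from h import *
import json
i=json.load(open('w1.json'))
c=lambda x,y:(250+x/9-.45,70+y/9-.45)
f=plane(i,c(378,135),.058); n=plane(i,c(382,280),.055); e=plane(i,c(383,475),.044)
print('foot',f,'rub near',n,'rub end',e, 'L,R',plane(i,c(275,377),.044),plane(i,c(493,377),.044))
l=plane(i,c(275,280),.044);l2=plane(i,c(279,475),.044);rr=plane(i,c(492,285),.044);r2=plane(i,c(491,470),.044)
for a,b in((f,e),(l,l2),(rr,r2)): d=a-b; print(np.degrees(np.arctan2(d[1],d[0])))
print('platter',plane(i,(287.5,167),.03),[plane(i,p,.076) for p in((223,153),(363,175),(277,240))])
```

```text
foot [0.608 0.176 0.058] rub near [0.592 0.173 0.055] rub end [0.57  0.169 0.044] L,R [0.58  0.184 0.044] [0.583 0.158 0.044]
9.8768157521839
9.053596667047486
8.69446662286281
platter [0.518 0.167 0.03 ] [array([0.531, 0.237, 0.076]), array([0.528, 0.088, 0.076]), array([0.442, 0.168, 0.076])]
```

Run:
```python
from h import *
to([.583,.171,.1],-81); to([.583,.171,.033],-81)
```

```text
t 2.325 tcp [0.5   0.17  0.251] jawyaw -82.14425465508494 w 0.08695040997472113 F [ 0.429 -0.406  0.249] 
 shift [ 0.429 -3.288  6.027] turn [ 0.004 -0.001 -0.229] q [ 0.411  0.207 -0.93   1.635  0.169  1.385 -1.974]
t 2.325 tcp [0.5   0.17  0.251] jawyaw -82.14425465508494 w 0.08695040997472113 F [ 0.429 -0.406  0.249] 
 shift [ 0.429 -3.289  8.707] turn [ 0.004 -0.001 -0.229] q [ 0.411  0.207 -0.93   1.635  0.169  1.385 -1.974]
```

Call:
carry_out([
  [[80, 0.2, -1.6, 2, 0, 0, -0.2], [80, 0.4, -3.3, 3.5, 0, 0, -0.2], [80, 0.4, -3.3, 5, 0, 0, -0.2], [80, 0.4, -3.3, 6, 0, 0, -0.2], [80, 0.4, -3.3, 6, 0, 0, -0.2], [80, 0.4, -3.3, 6, 0, 0, -0.2]],
], grip_force=15)

```text
time: 3.08
ee_pos: [0.584, 0.1712, 0.1021]
eef_rot: [0.759, -0.651, 0.001, -0.0]
ft_force: [0.9, 0.6, 0.7]
width: 0.0602
```

Run:
```python
from h import *
to([.583,.171,.033],-81)
i=r.camera_info('wrist'); im=r.camera('wrist'); cv2.imwrite('pics/w2.png',im)
cv2.imwrite('pics/s2.png',cv2.resize(r.camera('side')[180:320,160:340],None,fx=4,fy=4))
print(proj(i,[.582,.171,.058]),proj(i,[.608,.175,.058]))
```

```text
t 3.075 tcp [0.584 0.171 0.102] jawyaw -81.20907699283228 w 0.0601873776309714 F [0.852 0.557 0.689] 
 shift [0.001 0.043 2.765] turn [-0.015 -0.003 -0.042] q [ 0.278  0.526 -0.835  1.615  0.414  1.186 -2.064]
[281.33  238.823] [281.336 202.144]
```

View pics/w2.png

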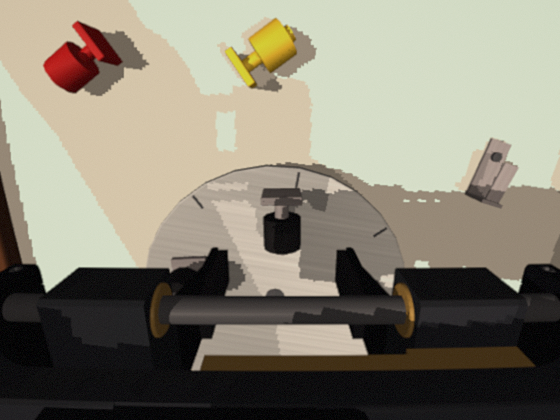

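View pics/s2.png

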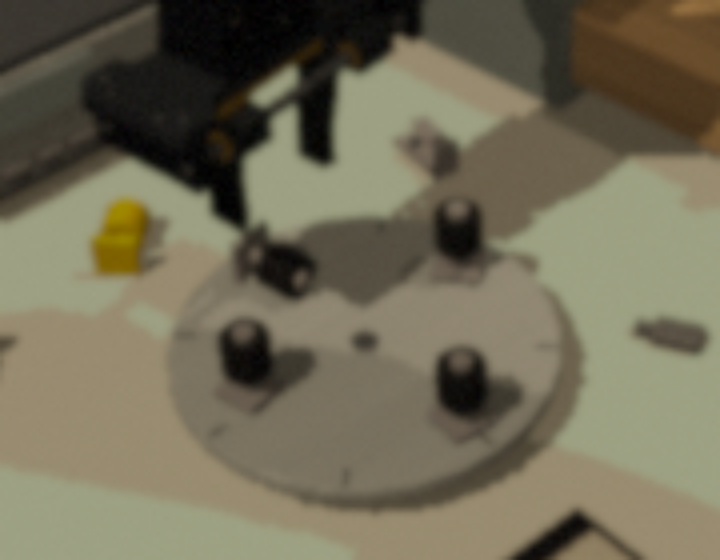

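The wrist view shows the tipped roller at (282,232), centred between the fingers, and about 3 mm further out than I computed. I'll descend with a small correction.

Call:
carry_out([
  [[80, 0, -0.1, 0.8, 0, 0, 0], [80, 0, -0.1, 1.6, 0, 0, 0], [80, 0, -0.1, 2.3, 0, 0, 0], [80, 0, -0.1, 2.75, 0, 0, 0], [80, 0, -0.1, 2.75, 0, 0, 0], [80, 0, -0.1, 2.75, 0, 0, 0]],
], grip_force=15)

```text
time: 3.92
ee_pos: [0.587, 0.1723, 0.0341]
eef_rot: [0.759, -0.651, 0.001, -0.001]
ft_force: [-0.2, 0.3, 1.1]
width: 0.0597
```

Run:
```python
from h import *
to([.586,.171,.033],-81)
im=r.camera('wrist'); cv2.imwrite('pics/w3.png',im)
cv2.imwrite('pics/s3.png',cv2.resize(r.camera('side')[180:320,160:340],None,fx=4,fy=4))
```

```text
t 3.925 tcp [0.587 0.172 0.034] jawyaw -81.17673044132707 w 0.05966211910269312 F [-0.185  0.299  1.073] 
 shift [0.044 0.046 0.043] turn [-0.031  0.    -0.035] q [ 0.244  0.607 -0.791  1.659  0.48   1.077 -2.107]
```

View pics/w3.png

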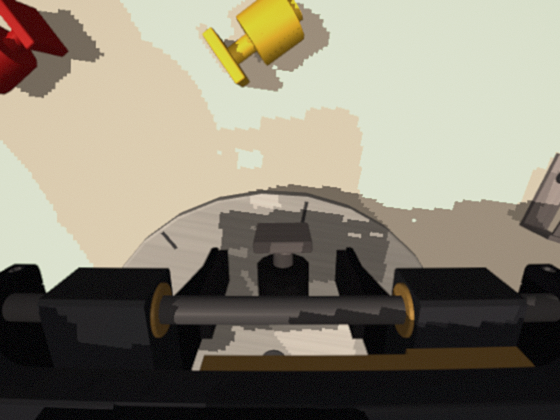

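View pics/s3.png

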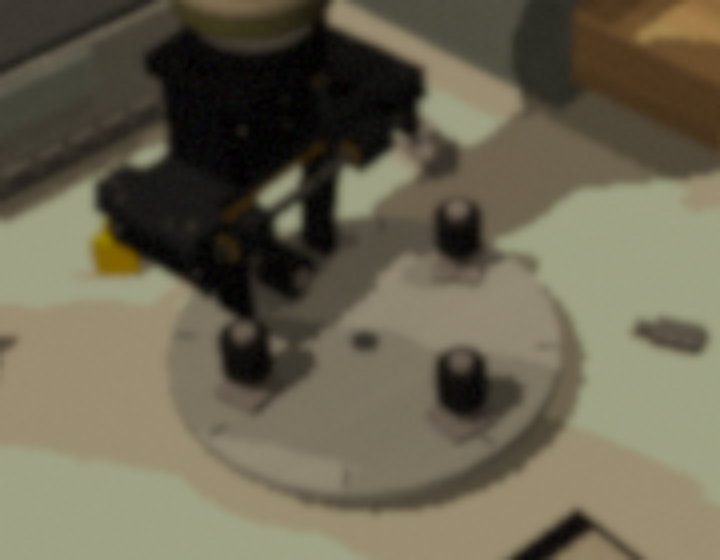

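The roller is centred between the fingers at (283,262) and the neighbours haven't moved. I'll close slowly.

Call:
carry_out([
  [[140, 0, 0, 0, 0, 0, 0], [155, 0, 0, 0, 0, 0, 0], [165, 0, 0, 0, 0, 0, 0], [175, 0, 0, 0, 0, 0, 0], [200, 0, 0, 0, 0, 0, 0], [230, 0, 0, 0, 0, 0, 0], [255, 0, 0, 0, 0, 0, 0], [255, 0, 0, 0, 0, 0, 0]],
], grip_force=20)

```text
time: 5.03
ee_pos: [0.5871, 0.1722, 0.0343]
eef_rot: [0.759, -0.651, 0.001, -0.001]
ft_force: [0.0, -0.7, 0.3]
width: 0.0275
```

Run:
```python
from h import *
to([.586,.171,.033],-81)
im=r.camera('wrist'); cv2.imwrite('pics/w4.png',im)
```

```text
t 5.025 tcp [0.587 0.172 0.034] jawyaw -81.18291109358495 w 0.02753226704236049 F [ 0.01  -0.729  0.277] 
 shift [0.041 0.05  0.052] turn [-0.036 -0.002 -0.037] q [ 0.244  0.607 -0.791  1.659  0.48   1.077 -2.107]
```

View pics/w4.png

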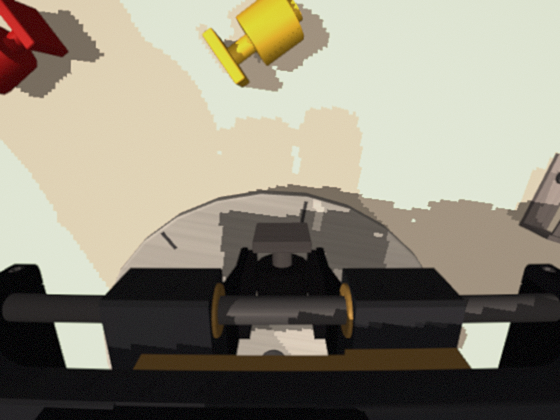

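Gripped at 27.5 mm. Next I lift slowly, straight up.

Call:
carry_out([
  [[255, 0, 0, -0.3, 0, 0, 0], [255, 0, 0, -0.8, 0, 0, 0], [255, 0, 0, -1.5, 0, 0, 0], [255, 0, 0, -2.3, 0, 0, 0], [255, 0, 0, -3.2, 0, 0, 0], [255, 0, 0, -4.2, 0, 0, 0], [255, 0, 0, -5.2, 0, 0, 0], [255, 0, 0, -5.6, 0, 0, 0], [255, 0, 0, -5.6, 0, 0, 0]],
])

```text
time: 6.2
ee_pos: [0.5869, 0.1722, 0.175]
eef_rot: [0.759, -0.651, 0.001, -0.002]
ft_force: [0.5, 0.5, -0.8]
width: 0.0273
```

Run:
```python
from h import *
im=r.camera('wrist'); cv2.imwrite('pics/w5.png',im)
cv2.imwrite('pics/s5.png',cv2.resize(r.camera('side')[120:320,160:400],None,fx=3,fy=3))
to([.55,-.16,.19],-81)
i,j=r.camera_info('scene'),r.camera_info('side')
```

```text
t 6.3 tcp [0.586 0.172 0.174] jawyaw -81.1840324328333 w 0.02734513347952198 F [-0.396  0.565 -1.684] 
 shift [12.897  3.468 -0.662] turn [-0.023 -0.004 -0.037] q [ 0.296  0.465 -0.865  1.532  0.362  1.31  -2.026]
```

View pics/w5.png

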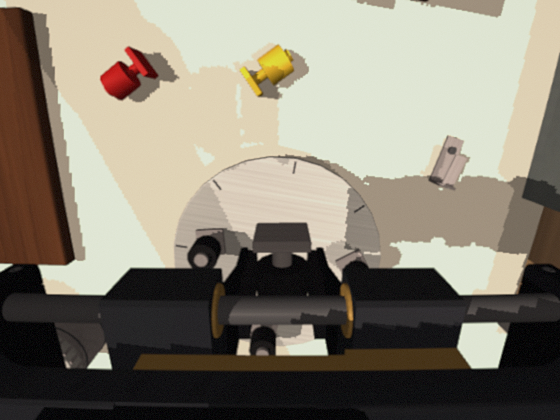

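View pics/s5.png

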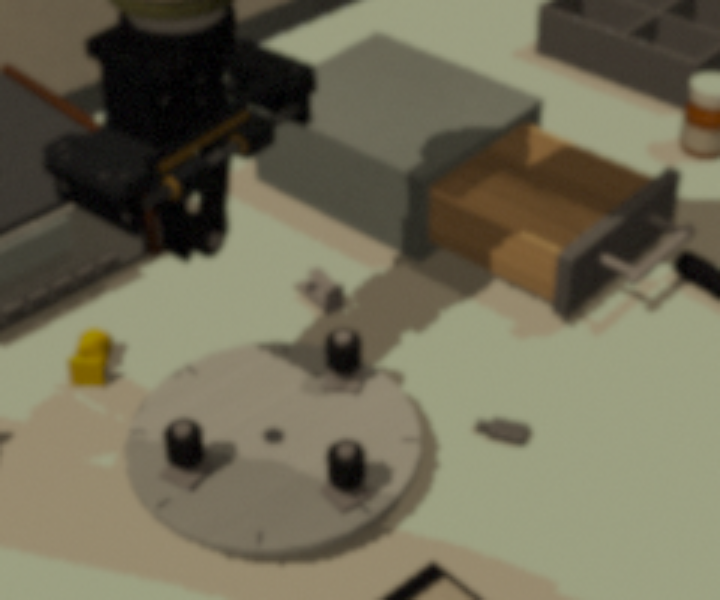

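The roller is held and clear, and all three others stand undisturbed. Now over to the drawer.

Call:
carry_out([
  [[255, 0.8, 0, 0, 0, 0, 0], [255, 2, 0.2, 0, 0, 0, 0.1], [255, 3.4, 0.5, 0, 0, 0, 0.2], [255, 4.8, 1, 0, 0, 0, 0.3], [255, 6.2, 1.5, 0, 0, 0, 0.4], [255, 7.6, 2, 0, 0, 0, 0.5], [255, 9, 2.4, 0, 0, 0, 0.6], [255, 10.4, 2.8, 0, 0, 0, 0.7], [255, 11.8, 3.1, 0, 0, 0, 0.7], [255, 13.2, 3.4, 0, 0, 0, 0.7], [255, 14, 3.5, 0, 0, 0, 0.7], [255, 14, 3.5, 0, 0, 0, 0.7]],
])

```text
time: 7.8
ee_pos: [0.5529, -0.1892, 0.1729]
eef_rot: [0.738, -0.675, 0.0, -0.001]
ft_force: [0.7, 0.9, -1.2]
width: 0.0274
```

Run:
```python
from h import *
to([.553,-.188,.07],-84.7)
im=r.camera('wrist'); cv2.imwrite('pics/w6.png',im)
cv2.imwrite('pics/s6.png',cv2.resize(r.camera('side')[70:250,210:450],None,fx=3.3,fy=3.3))
cv2.imwrite('pics/a6.png',cv2.resize(r.camera('scene')[170:350,140:340],None,fx=3.3,fy=3.3))
```

```text
t 7.8 tcp [ 0.553 -0.189  0.173] jawyaw -84.85363573285491 w 0.027369855606435158 F [ 0.704  0.944 -1.18 ] 
 shift [-0.047 -0.002  4.115] turn [-0.014  0.002 -0.031] q [ 0.863  0.37  -0.756  1.608  0.263  1.267 -1.419]
```

View pics/w6.png

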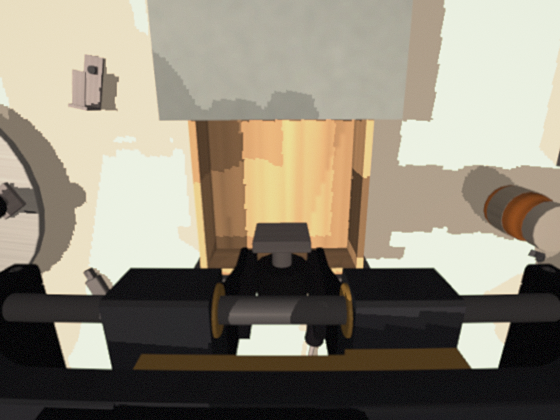

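View pics/s6.png

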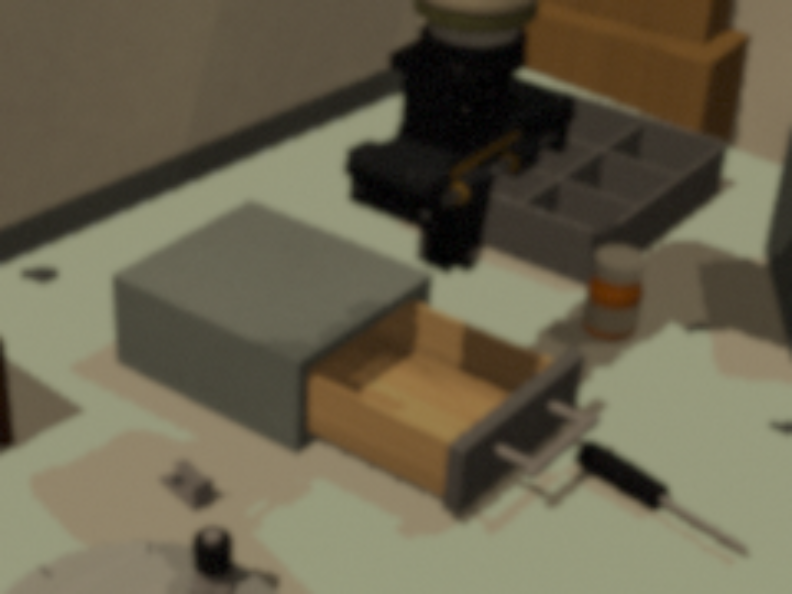

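View pics/a6.png

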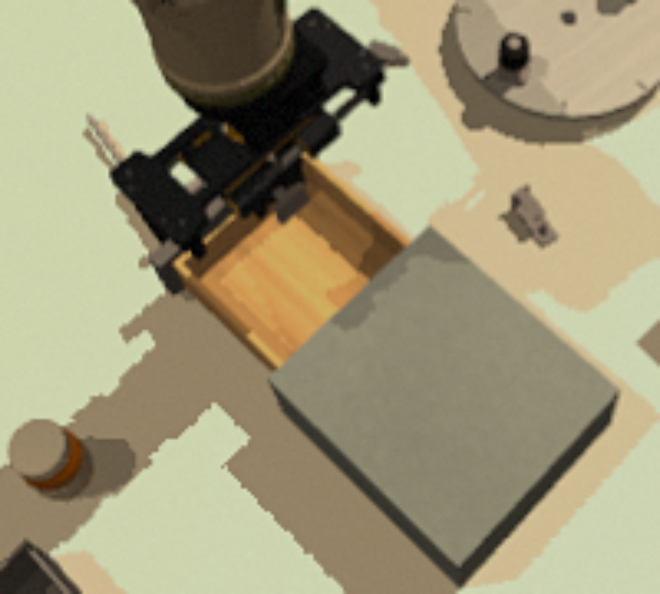

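Run:
```python
from h import *
i=r.camera_info('wrist')
print('cab front',plane(i,(158,119),.09),plane(i,(408,120),.09))
print('walls',plane(i,(190,122),.068),plane(i,(374,122),.068),plane(i,(202,265),.068),plane(i,(364,265),.068))
j=r.camera_info('scene'); c=lambda x,y:(140+x/3.3-.35,170+y/3.3-.35)
print('inner front corners',plane(j,c(305,165),.07),plane(j,c(178,262),.07))
i=r.camera_info('side'); c=lambda x,y:(210+x/3.3-.35,70+y/3.3-.35)
print('front top outer',plane(i,c(458,447),.078),plane(i,c(578,352),.078))
```

```text
cab front [ 0.622 -0.087  0.09 ] [ 0.639 -0.271  0.09 ]
walls [ 0.62  -0.105  0.068] [ 0.634 -0.253  0.068] [ 0.493 -0.117  0.068] [ 0.508 -0.266  0.068]
inner front corners [ 0.498 -0.128  0.07 ] [ 0.501 -0.263  0.07 ]
front top outer [ 0.475 -0.11   0.078] [ 0.491 -0.279  0.078]
```

Call:
carry_out([
  [[255, 0, -0.1, 0.7, 0, 0, 0], [255, 0, -0.1, 1.6, 0, 0, 0], [255, 0, -0.1, 2.6, 0, 0, 0], [255, 0, -0.1, 3.5, 0, 0, 0], [255, 0, -0.1, 4.3, 0, 0, 0], [255, 0, -0.1, 4.9, 0, 0, 0], [255, 0, -0.1, 5.3, 0, 0, 0], [255, 0, -0.1, 5.6, 0, 0, 0], [255, 0, -0.1, 5.7, 0, 0, 0], [255, 0, -0.1, 5.7, 0, 0, 0]],
])

```text
time: 9.2
ee_pos: [0.5567, -0.1854, 0.0312]
eef_rot: [0.74, -0.673, 0.001, -0.001]
ft_force: [-0.1, 0.5, -0.2]
width: 0.0271
```

Run:
```python
from h import *
to([.555,-.187,.0265],-84.7)
im=r.camera('wrist'); cv2.imwrite('pics/w7.png',im)
cv2.imwrite('pics/s7.png',cv2.resize(r.camera('side')[100:240,260:420],None,fx=4.2,fy=4.2))
```

```text
t 9.2 tcp [ 0.557 -0.185  0.031] jawyaw -84.56976607388836 w 0.027134178595169513 F [-0.122  0.49  -0.247] 
 shift [0.059 0.073 0.188] turn [-0.029  0.004  0.026] q [ 0.801  0.528 -0.696  1.733  0.387  1.021 -1.509]
```

View pics/w7.png

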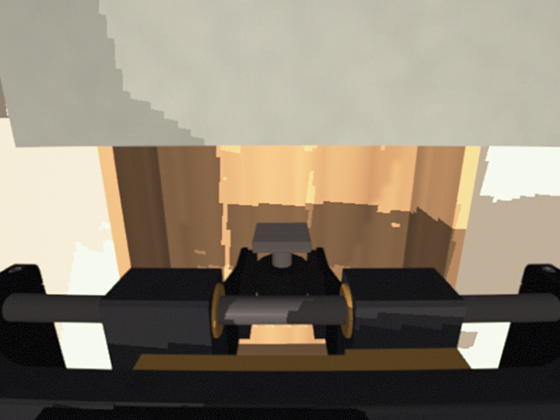

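View pics/s7.png

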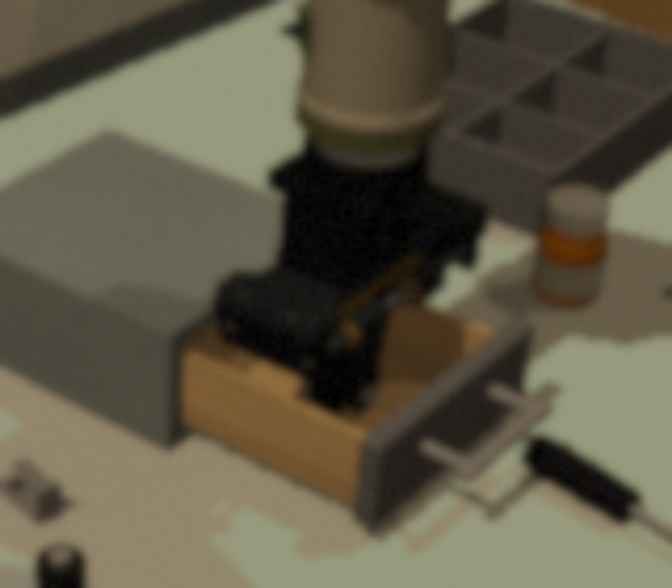

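Call:
carry_out([
  [[255, 0, 0, 0.08, 0, 0, 0], [255, 0, 0, 0.13, 0, 0, 0], [255, 0, 0, 0.17, 0, 0, 0], [255, 0, 0, 0.2, 0, 0, 0], [255, 0, 0, 0.2, 0, 0, 0]],
])

```text
time: 9.93
ee_pos: [0.5568, -0.1854, 0.0264]
eef_rot: [0.74, -0.673, 0.001, -0.001]
ft_force: [0.6, -0.5, 0.2]
width: 0.0273
```

Run:
```python
from h import *
to([.555,-.187,.0265],-84.7)
```

```text
t 9.925 tcp [ 0.557 -0.185  0.026] jawyaw -84.56899229989475 w 0.02733655286218946 F [ 0.558 -0.533  0.215] 
 shift [ 0.058  0.076 -0.006] turn [-0.032  0.003  0.026] q [ 0.799  0.534 -0.693  1.735  0.392  1.012 -1.513]
```

Call:
carry_out([
  [[255, 0, 0, 0.05, 0, 0, 0], [255, 0, 0, 0.05, 0, 0, 0], [170, 0, 0, 0.05, 0, 0, 0], [160, 0, 0, 0.05, 0, 0, 0], [140, 0, 0, 0.05, 0, 0, 0], [110, 0, 0, 0.05, 0, 0, 0], [100, 0, 0, 0.05, 0, 0, 0], [100, 0, 0, 0.05, 0, 0, 0]],
])

```text
time: 10.92
ee_pos: [0.5568, -0.1854, 0.0251]
eef_rot: [0.74, -0.673, 0.001, -0.001]
ft_force: [0.2, 0.2, 0.4]
width: 0.0522
```

Call:
carry_out([
  [[100, 0, 0, -0.3, 0, 0, 0], [100, 0, 0, -0.8, 0, 0, 0], [100, 0, 0, -1.6, 0, 0, 0], [100, 0, 0, -2.8, 0, 0, 0], [100, 0, 0, -4.2, 0, 0, 0], [100, 0, 0, -5.8, 0, 0, 0], [100, 0, 0, -7, 0, 0, 0], [100, 0, 0, -7, 0, 0, 0]],
])

```text
time: 11.92
ee_pos: [0.5578, -0.1855, 0.2041]
eef_rot: [0.74, -0.673, 0.003, -0.002]
ft_force: [-1.0, -0.5, -0.3]
width: 0.0526
```

Run:
```python
from h import *
im=r.camera('wrist'); cv2.imwrite('pics/w8.png',im)
cv2.imwrite('pics/s8.png',cv2.resize(r.camera('scene')[170:350,140:340],None,fx=3.3,fy=3.3))
to([.36,-.206,.2],-84.7)
```

```text
t 12.025 tcp [ 0.556 -0.185  0.201] jawyaw -84.56417926972948 w 0.052802081394816465 F [-0.743  0.151 -1.521] 
 shift [0.074 7.895 0.006] turn [-0.04  -0.005  0.027] q [ 0.863  0.352 -0.767  1.569  0.25   1.318 -1.411]
```

View pics/w8.png

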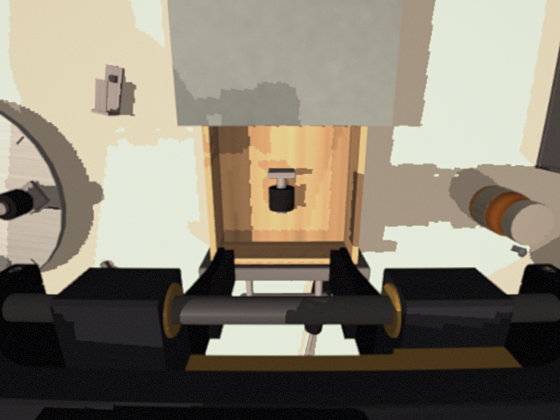

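View pics/s8.png

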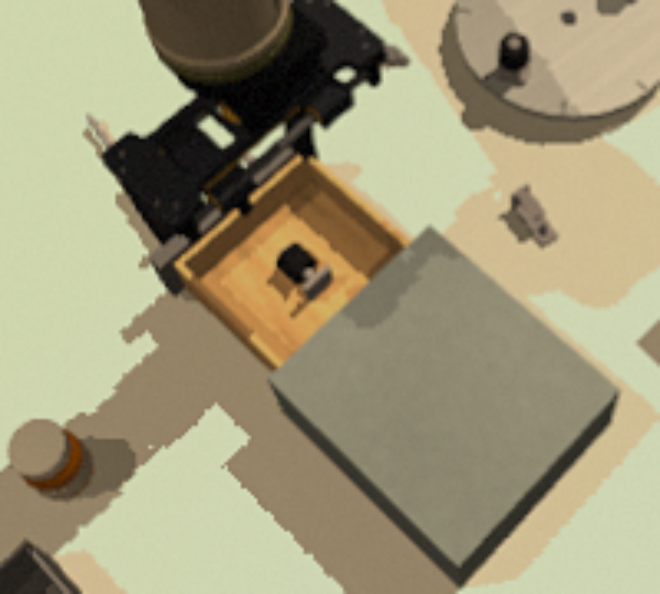

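The roller lies released in the drawer, at wrist (281,195). Now I'll locate the handle and screwdriver before pushing.

Run:
```python
from h import *
i=r.camera_info('wrist')
print('roller',plane(i,(281,198),.036),'foot',plane(i,(282,173),.05))
print('bar',plane(i,(240,273),.055),plane(i,(325,273),.055), 'front top',plane(i,(270,262),.078))
print('sd',plane(i,(314,325),.012),plane(i,(306,350),.008))
i=r.camera_info('scene');c3=lambda x,y:(150+x/3.7-.4,190+y/3.7-.4)
print('sd scene',[plane(i,c3(*p),z) for p,z in(((62,60),.008),((108,120),.015),((160,195),.015))])
to([.385,-.202,.2],-84.7);to([.385,-.202,.042],-84.7)
```

```text
roller [ 0.551 -0.185  0.036] foot [ 0.58  -0.184  0.05 ]
bar [ 0.469 -0.149  0.055] [ 0.478 -0.239  0.055] front top [ 0.497 -0.18   0.078]
sd [ 0.379 -0.244  0.012] [ 0.335 -0.239  0.008]
sd scene [array([ 0.292, -0.238,  0.008]), array([ 0.37 , -0.241,  0.015]), array([ 0.454, -0.248,  0.015])]
t 12.025 tcp [ 0.556 -0.185  0.201] jawyaw -84.56417926972948 w 0.052802081394816465 F [-0.743  0.151 -1.521] 
 shift [0.01  6.884 0.01 ] turn [-0.04  -0.005  0.027] q [ 0.863  0.352 -0.767  1.569  0.25   1.318 -1.411]
t 12.025 tcp [ 0.556 -0.185  0.201] jawyaw -84.56417926972948 w 0.052802081394816465 F [-0.743  0.151 -1.521] 
 shift [0.007 6.906 6.33 ] turn [-0.04  -0.005  0.027] q [ 0.863  0.352 -0.767  1.569  0.25   1.318 -1.411]
```

Call:
carry_out([
  [[255, 0, 1, 0, 0, 0, 0], [255, 0, 2.4, 0, 0, 0, 0], [255, -0.2, 3.8, 0, 0, 0, 0], [255, -0.3, 5.2, 0, 0, 0, 0], [255, -0.3, 6.4, 0, 0, 0, 0], [255, -0.3, 6.9, 0, 0, 0, 0], [255, -0.3, 6.9, 0, 0, 0, 0], [255, -0.3, 6.9, 0, 0, 0, 0]],
])

```text
time: 13.02
ee_pos: [0.3847, -0.194, 0.2002]
eef_rot: [0.74, -0.672, 0.001, -0.001]
ft_force: [-0.5, -0.1, 0.4]
width: 0.0006
```

Run:
```python
from h import *
im=r.camera('wrist'); cv2.imwrite('pics/w9.png',im)
i=r.camera_info('wrist')
print(proj(i,[.442,-.199,.052]),proj(i,[.39,-.192,.042]))
to([.385,-.195,.042],-84.7)
```

```text
[292.869 139.359] [280.369 189.432]
t 13.075 tcp [ 0.385 -0.194  0.2  ] jawyaw -84.49853380979472 w 0.000514648068309951 F [-0.544 -0.848 -0.146] 
 shift [0.045 0.018 6.327] turn [-0.044  0.003  0.04 ] q [ 1.148 -0.064 -0.744  1.94  -0.048  1.246 -1.054]
```

View pics/w9.png

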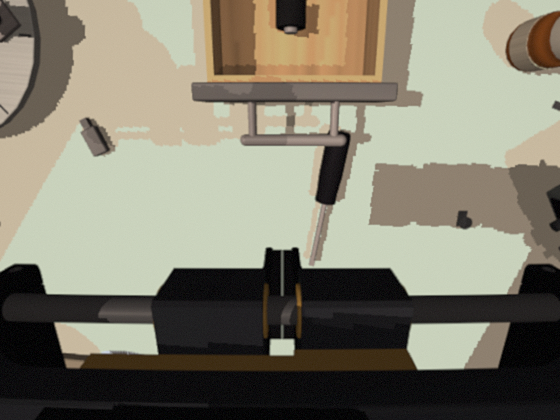

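Call:
carry_out([
  [[255, -0.1, 0, 1.2, 0, 0, 0], [255, -0.2, 0, 2.6, 0, 0, 0], [255, -0.2, 0, 4, 0, 0, 0], [255, -0.2, 0, 5.2, 0, 0, 0], [255, -0.2, 0, 6, 0, 0, 0], [255, -0.2, 0, 6.2, 0, 0, 0], [255, -0.2, 0, 6.2, 0, 0, 0]],
])

```text
time: 13.95
ee_pos: [0.3854, -0.1886, 0.0454]
eef_rot: [0.74, -0.672, 0.001, -0.002]
ft_force: [0.5, -0.1, 0.7]
width: 0.0003
```

Run:
```python
from h import *
im=r.camera('wrist'); cv2.imwrite('pics/w10.png',im)
to([.43,-.191,.044],-84.7)
```

```text
t 14.0 tcp [ 0.386 -0.189  0.046] jawyaw -84.47450470963997 w 0.0005082503706403932 F [-0.319 -0.359  0.731] 
 shift [ 0.258 -1.759  0.079] turn [-0.053  0.002  0.045] q [ 1.088  0.166 -0.769  2.116  0.144  0.907 -1.236]
```

View pics/w10.png

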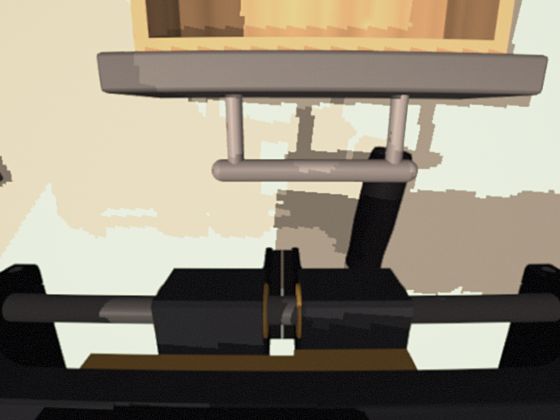

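Call:
carry_out([
  [[255, 0.1, -0.4, 0.15, 0, 0, 0], [255, 0.2, -0.8, 0.15, 0, 0, 0], [255, 0.2, -1.1, 0.15, 0, 0, 0], [255, 0.2, -1.4, 0.15, 0, 0, 0], [255, 0.2, -1.7, 0.15, 0, 0, 0], [255, 0.2, -2, 0.15, 0, 0, 0], [255, 0.2, -2.3, 0.15, 0, 0, 0], [255, 0.2, -2.7, 0.15, 0, 0, 0], [255, 0.2, -3.1, 0.15, 0, 0, 0], [255, 0.2, -3.5, 0.15, 0, 0, 0], [255, 0.2, -3.9, 0.15, 0, 0, 0], [255, 0.2, -4.2, 0.15, 0, 0, 0]],
])

```text
time: 15.5
ee_pos: [0.4913, -0.1836, 0.0425]
eef_rot: [0.74, -0.672, 0.001, -0.002]
ft_force: [-2.1, 0.5, -0.9]
width: 0.0004
```

Run:
```python
from h import *
im=r.camera('wrist'); cv2.imwrite('pics/w11.png',im)
to([.56,-.18,.044],-84.7)
```

```text
t 15.55 tcp [ 0.492 -0.183  0.043] jawyaw -84.45353624597296 w 0.0008241568543855932 F [0.203 0.013 1.474] 
 shift [ 0.127 -2.713 -0.037] turn [-0.067  0.004  0.049] q [ 0.904  0.389 -0.732  1.888  0.309  0.975 -1.439]
```

View pics/w11.png

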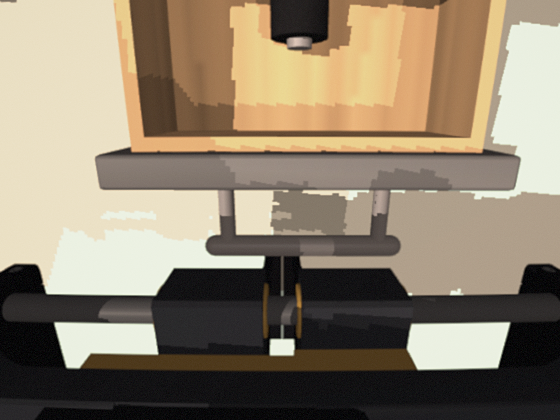

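Call:
carry_out([
  [[255, 0, -0.3, 0, 0, 0, 0], [255, 0, -0.6, 0, 0, 0, 0], [255, 0, -1, 0, 0, 0, 0], [255, 0, -1.3, 0, 0, 0, 0], [255, 0, -1.6, 0, 0, 0, 0], [255, 0, -1.9, 0, 0, 0, 0], [255, 0, -2.1, 0, 0, 0, 0], [255, 0, -2.25, 0, 0, 0, 0], [255, 0, -2.4, 0, 0, 0, 0]],
])

```text
time: 16.68
ee_pos: [0.552, -0.1776, 0.043]
eef_rot: [0.74, -0.672, 0.002, -0.002]
ft_force: [-1.8, -0.8, -0.5]
width: 0.0006
```

Run:
```python
from h import *
im=r.camera('wrist'); cv2.imwrite('pics/w12.png',im)
to([.56,-.18,.044],-84.7)
```

```text
t 16.725 tcp [ 0.553 -0.177  0.043] jawyaw -84.44554254313378 w 0.0006163124514822082 F [ 0.618  0.417 -0.436] 
 shift [ 0.131 -0.288 -0.034] turn [-0.072  0.005  0.051] q [ 0.803  0.497 -0.704  1.746  0.366  1.028 -1.506]
```

View pics/w12.png

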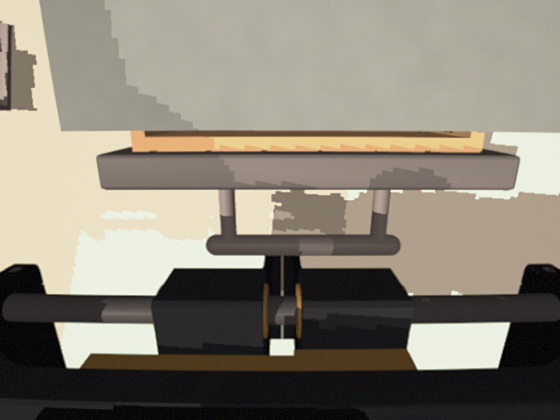

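Call:
carry_out([
  [[255, 0, -0.15, 0, 0, 0, 0], [255, 0, -0.3, 0, 0, 0, 0], [255, 0, -0.4, 0, 0, 0, 0], [255, 0, -0.5, 0, 0, 0, 0], [255, 0, -0.6, 0, 0, 0, 0]],
])

```text
time: 17.35
ee_pos: [0.5627, -0.1765, 0.0427]
eef_rot: [0.74, -0.672, -0.002, 0.002]
ft_force: [-31.7, -0.1, 25.2]
width: 0.0004
```

Run:
```python
from h import *
im=r.camera('wrist'); cv2.imwrite('pics/w13.png',im)
to([.56,-.18,.044],-84.7)
```

```text
t 17.4 tcp [ 0.563 -0.177  0.043] jawyaw -84.5068981663087 w 0.0002772157053027299 F [-25.506  -0.097  17.555] 
 shift [ 0.126  0.114 -0.056] turn [0.059 0.006 0.039] q [ 0.779  0.522 -0.696  1.711  0.378  1.052 -1.518]
```

View pics/w13.png

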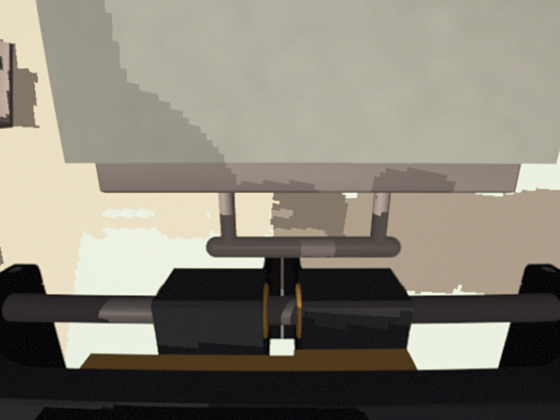

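The drawer hit its stop (about 30 N) with the panel against the cabinet. I'll back away and lift.

Call:
carry_out([
  [[255, 0, 0.3, 0, 0, 0, 0], [255, 0, 0.8, 0, 0, 0, 0], [255, 0, 1.4, 0, 0, 0, 0], [255, 0, 2, 0, 0, 0, 0], [255, 0, 2.4, -1, 0, 0, 0], [255, 0, 2.8, -2.5, 0, 0, 0], [255, 0, 3.2, -4, 0, 0, 0], [255, 0, 3.6, -5.5, 0, 0, 0], [255, 0, 4, -6.5, 0, 0, 0], [255, 0, 4, -6.5, 0, 0, 0]],
])

```text
time: 18.65
ee_pos: [0.4639, -0.1869, 0.2073]
eef_rot: [0.74, -0.673, 0.0, 0.002]
ft_force: [0.7, -0.0, -0.9]
width: 0.0006
```

Run:
```python
from h import *
to([.56,-.18,.044],-84.7)
cv2.imwrite('pics/w14.png',r.camera('wrist'));cv2.imwrite('pics/s14.png',r.camera('side'));cv2.imwrite('pics/a14.png',r.camera('scene'))
```

```text
t 18.65 tcp [ 0.464 -0.187  0.207] jawyaw -84.56957474185603 w 0.0005502538109979014 F [ 0.721 -0.013 -0.925] 
 shift [ 0.073 -3.873  6.521] turn [ 0.032 -0.03   0.026] q [ 1.032  0.134 -0.793  1.77   0.103  1.28  -1.262]
```

View pics/w14.png

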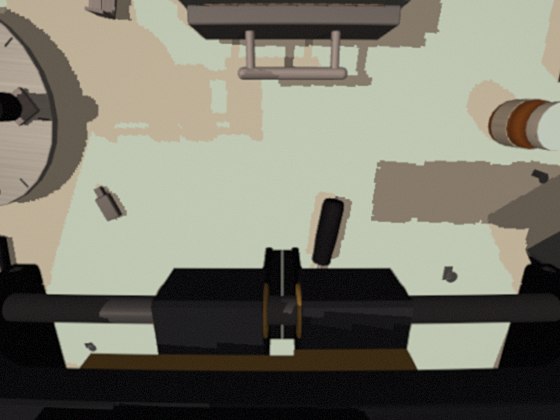

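View pics/s14.png

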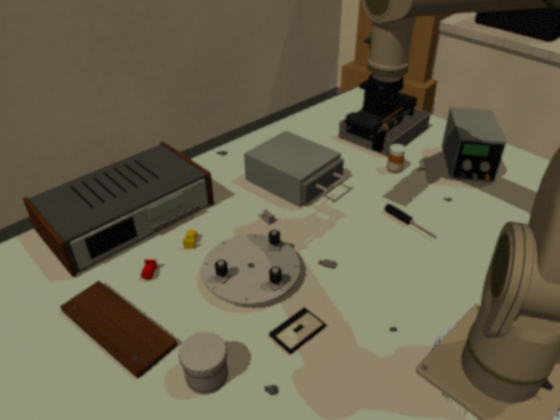

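View pics/a14.png

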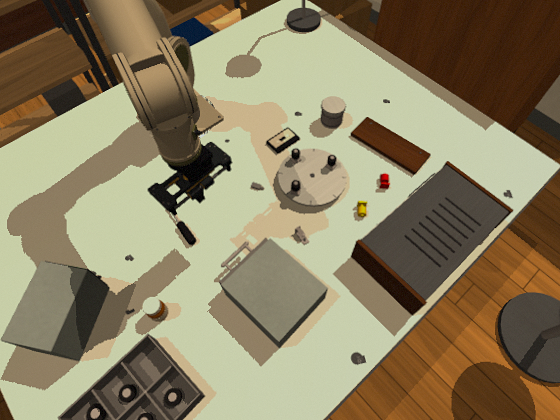

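Run:
```python
from h import *
a=cv2.imread('pics/a14.png');b=cv2.imread('pics/s14.png')
cv2.imwrite('pics/f.png',np.hstack([cv2.resize(a[230:300,210:290],(400,350),interpolation=2),cv2.resize(b[130:210,265:357],(400,350),interpolation=2)]))
i=r.camera_info('wrist');print(plane(i,(242,73),.055),plane(i,(345,73),.055),r.read_state()['joint_vel'])
```

```text
[ 0.573 -0.14   0.055] [ 0.582 -0.232  0.055] [-0.005  0.014  0.001 -0.001 -0.001  0.003  0.002]
```

View pics/f.png

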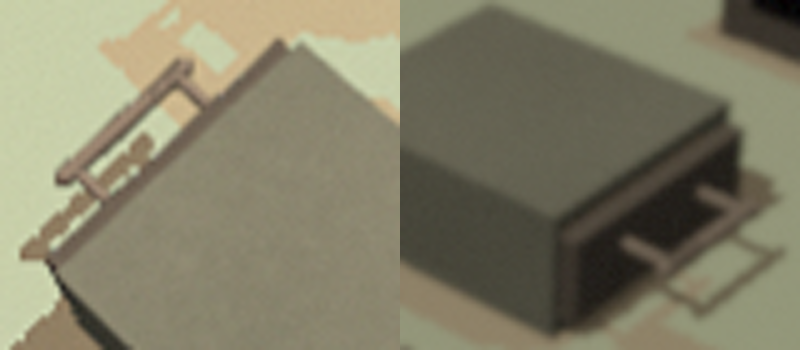

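Run:
```python
from bench import r
print(r.close_job())
```

```text
the job is handed in; nothing more can be done
None
```

I lifted the toppled roller off the platter, lowered it onto the drawer floor, released it and pushed the drawer shut by its handle. I handed the job in at about 19 s; no verdict was reported.

- **Drawer:** it ran onto its stop, with the wrist force rising to about 30 N. By my measurement the back of the front panel is level with the cabinet face to about 3 mm, which is no better than the camera calibration.
- **Roller:** it was last seen lying released near the middle of the drawer, before I shut it. I could not see inside once it was closed.
- **Other things:** the three other rollers are still standing in the last pictures. The loose parts on the bench look to be where they started. The gripper was clear of everything.
- **Disagreement:** before the grasp, the close wrist view put the roller about 3–5 mm further out than my first estimate. I moved the grasp about 3 mm to allow for it, and the grip held.

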